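# Turn the humidifier's skewed cap until it drops home

### The arm

A 6-joint arm with a two-finger parallel gripper is mounted at the origin on the work surface. World frame = base frame: x ahead of the robot, y to its left, z up, the work surface at z = 0. Lengths are in m, angles in degrees, forces in N, time in s.
With the tool pointing down it reaches from about 0.35 to 1 m from the base axis. Payload 7.1 kg.
Tool frame: the origin (TCP) lies on the centre line of the jaws, within the pads' length; the fingertips stand 11 mm ahead of it and the grasp point (between the pads) lies 8 mm behind it; z points along the fingers, y is the line along which they close (so a half turn about z gives the same grasp; the last joint's range is limited). The gripper opens to 85 mm and grips with 20 to 120 N. Pads are 22 mm wide; open, the fingers measure 114 mm over their backs; the gripper's body (76 mm by 85 mm) begins 54 mm behind the grasp point. The pads swing forward as they close: fully open they stand 13 mm farther back than shut.
Start: joints at [67.781, 24.242, 93.386, -0, 62.372, -1.089], TCP at [0.225, 0.583, 0.242] pointing down, gripper open.
Joint ranges: [-172.04, 172.04], [-51.8, 120.97], [4.93, 147.93], [-75.15, 255.16], [6.16, 154.13], [-145.62, 145.62]. Speed limits (degrees/s): [136.94, 136.94, 172.46, 180, 180, 180].

### API

Orientations are given as a 3x3 rotation matrix whose columns are the frame's x, y, z axes.
In Python, from station import r gives the robot as it stands.
- The arm moves only by the tool arm_command, never from a script. Its arguments are lists of equal length, an entry for each row: "translation": the shift along the tool's x, y, z as a fraction of full scale, a list of three; "twist": the turn, a rotation vector about the tool's x, y, z as a fraction of full scale, a list of three; "jaw": the gripper command: -1 is shut, 1 is fully open, values between are in proportion. In form: {"translation": [[x, y, z], ...], "twist": [[wx, wy, wz], ...], "jaw": [jaw, ...]}. A call has exactly 10 rows; each row is the pose to reach, as a shift and turn from the pose commanded when the call began, along the tool's axes at that moment, turning the shorter way round; what a row does not reach only later rows make up. Full scale, the value 1, is 10 cm for a shift and 180 degrees for a turn. A row lasts 1/8 s, in which the tool goes at most 62.5 mm and 10.7 degrees, less where a joint would pass 70% of its speed; a pose out of reach is approached as far as the arm can. A call with a number of a shift or a turn outside -1 to 1 is refused whole. A call with a gripper value outside its range is refused whole. The fingers move at their own pace and stop on an object; "newtons" is the grip in N (left out, the last holds). Time passes only in rows, so rows that repeat a pose let the fingers close, or fill a call up. It gives the time, the measured TCP pose, the force, the opening and the grip force at its end, in the units of the state.
- r.observe(): the state, without advancing time (a new reading comes with each control period).
- r.read_camera(name): name is "side" or "top"; returns the picture (420x560x3 uint8, red, green, blue); there is no depth.
- r.get_calibration(name): a dict with "fx", "fy", "cx", "cy" (pixels), "T" (4x4, takes a point from camera to world coordinates). Camera axes: x right, y down, z forward; pixel columns grow to the right and rows downward; lengths in m; the calibration is good to about 2 mm. A picture is of the moment at which its call begins. get_calibration takes no time and is no camera call.
- r.sign_off(): hands the job in; it is judged then, once.
The state is a dict: "time_s": time; "qpos": joint angles; "dq": joint speeds; "tau": joint torques, N m; "position": TCP position; "eef_rot": TCP orientation; "force": force on the tool from outside, world axes, zero at the start; "wrist_torque": the same for the moment, N m; "finger_gap": opening from 0.0 (shut) to 1.0 (fully open); "grip_force": force on a finger pad.
Only numpy, scipy, OpenCV 4.12 (cv2) and the standard library are available. Lean on these libraries where they do the work, as an engineer would, in place of code of your own. Each camera call takes 0.05 s, during which the arm holds its last target. There are 200 camera calls.

### The job

The grey cap on the round humidifier has been put on skewed and stands proud of its collar. Without lifting it out, turn it by its bar on its seat until its beak points at the small raised mark on the humidifier's shoulder and the hidden keys drop in, so that the cap lies flat on the collar, then let go. Leave the lid of the square steriliser and the mug where they are.

Things in the scene. Friction and masses are not known exactly. Their poses are not given: they have to be found in the camera images.
- cap_grip (a point): Loose grey cap, 90 g, axis point in its bar. Flange 100 mm wide, 5 thick; bar 66 long, 14 wide, 34 high; beak at the bar's +x end. Point: 22 mm over the flange top, 12 below the bar's top. x: to the beak; y: across the bar (pinch); z up. Below: 75 mm plug 16 deep, 3 hidden keys. Starts 8 mm proud, 30-63 deg counter-clockwise (from above) of home; turned back, +/-8 deg, it can sink 8 mm.
- seat (a point): Firm round white humidifier, 150 mm wide (foot 160), 130 high: centre of the cap's seat, at its top collar, 130 mm above the table. x points to the raised grey mark (10 x 8 mm, 6 high, 70 mm out; a grey gauge strip runs down below it), z up. Cap home: its x along this x, cap_grip 27 mm above this point (35 at the start).
- tub_lid_grip (a point): Bystander: loose flat square lid (156 mm), already home, of the square white steriliser tub (144 mm, 92 high). The point is inside its bar grip (66 x 14 mm, 30 high, along x), 12 mm below the bar's top, 116 mm above the table. Leave it.
- mug: Bystander: grey ceramic mug, 80 mm across, 92 mm high, handle at its +y side; origin at the centre of its underside. Leave it.

How it is judged (in metres and radians):
At the end, for the whole second after the job is handed in: The cap lies home on the humidifier: its flange within 2.5 mm of the collar, centred within 10 mm, upright within 3 degrees, its beak within 17 degrees of the mark; nothing is held (z of cap_grip in the frame of seat below 0.0295 m and horizontal distance between cap_grip and seat below 0.01 m and angle between the x axis of cap_grip and the x axis of seat, either way round below 0.3 rad and angle between cap_grip's own z axis and vertical below 0.06 rad); the robot touches nothing.
It fails at once if the cap is lifted out of its seat (raised more than 10 mm above where it started) (z of cap_grip in the frame of seat above 0.045 m).
It fails at once if the steriliser's lid is shifted by more than 15 mm (distance of tub_lid_grip from where it was at the start of the episode above 0.015 m).
It fails at once if the mug is shifted by more than 30 mm (distance of mug from where it was at the start of the episode above 0.03 m).
It also fails if it takes over 35 s, if anything falls off the work surface, if the arm or the gripper's body presses on something with over 40 N, if the wrist force passes 120 N, or if a joint passes its speed limit or range.

## Working session

There is one attempt and no reset: what is moved stays moved. The work goes in short steps, Python scripts to look and compute and a tool call to move; the robot and the scene stay as the last step left them, time stands still between calls to the robot, and variables do not carry over. Pictures are saved under pics/ and viewed, at most 10 in all, crops included, and the job is handed in when it is done.

Besides the shell and the picture viewer there is one more tool, called after "Request:" as a command line: name --argument value ..., lists and objects as JSON in quotes. arm_command: Moves the arm, as the interface text tells. Its arguments: {"type":"object","properties":{"translation":{"type":"array","items":{"type":"array","items":{"type":"number","minimum":-1,"maximum":1}}},"twist":{"type":"array","items":{"type":"array","items":{"type":"number","minimum":-1,"maximum":1}}},"jaw":{"type":"array","items":{"type":"number"}},"newtons":{"type":"number"}},"required":["translation","twist","jaw"]}

```bash
mkdir -p pics; python3 - <<'E'
from station import r
import cv2
for n in("top","side"):
    cv2.imwrite(f"pics/{n}0.png",r.read_camera(n)[:,:,::-1])
    c=r.get_calibration(n);print(n,c["fx"],c["fy"],c["cx"],c["cy"]);print(c["T"])
print(r.observe())
E
```

```text
top 510.1456029513638 510.1456029513638 278.0886010617923 204.11384318192756
[[ 0.0136082  -0.99739176  0.07088366  0.470283  ]
 [-0.99989437 -0.01321182  0.0060579  -0.01421098]
 [-0.0051056  -0.07095861 -0.99746619  1.0024203 ]
 [ 0.          0.          0.          1.        ]]
side 487.4326422943738 487.4326422943738 283.2187656044904 212.11028721818974
[[ 0.78949235 -0.46930585  0.39554246  0.21308986]
 [-0.61375242 -0.60695516  0.50488949 -0.37073356]
 [ 0.00312894 -0.64137154 -0.76722406  0.73123774]
 [ 0.          0.          0.          1.        ]]
{'time_s': 0.1, 'qpos': array([ 6.77808556e+01,  2.42794441e+01,  9.34280959e+01, -6.30707922e-04,
        6.23739265e+01, -1.08914222e+00]), 'dq': array([ 0.06640429, -0.12445425, -0.16789246,  0.00373975,  0.00088586,
       -0.07189766]), 'tau': array([ 2.12084183e-04, -5.58424723e+01, -2.82446122e+01, -9.97586312e-05,
        2.98758729e-03, -8.41427621e-07]), 'position': array([0.22509967, 0.58252501, 0.24162291]), 'eef_rot': array([[-9.32766738e-01,  3.60480143e-01, -5.28647043e-04],
       [ 3.60480531e-01,  9.32765804e-01, -1.31996497e-03],
       [ 1.72827223e-05, -1.42178639e-03, -9.99998989e-01]]), 'force': array([ 0.39673247, -0.10887832,  0.17255572]), 'wrist_torque': array([ 0.02619913, -0.00742025, -0.06455443]), 'grip_force': 0.0, 'finger_gap': 0.9990628231848625}
```

View pics/top0.png

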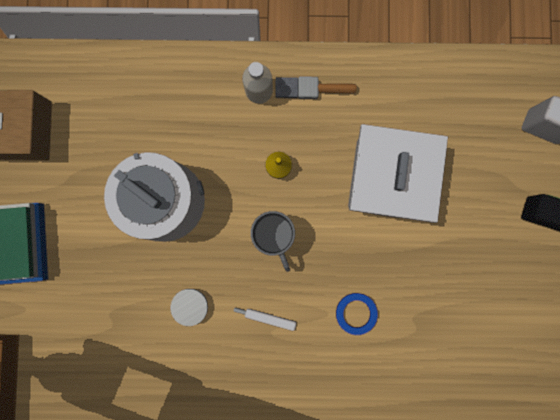

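View pics/side0.png

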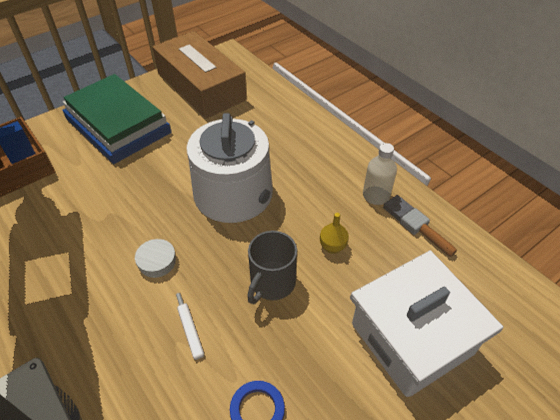

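```bash
python3 - <<'E'
import cv2,numpy as np
a=cv2.imread("pics/top0.png")[140:255,95:215];b=cv2.imread("pics/side0.png")[100:225,175:290]
f=lambda i:cv2.resize(i,(400,400*i.shape[0]//i.shape[1]),interpolation=cv2.INTER_CUBIC)
a,b=f(a),f(b);h=max(len(a),len(b))
cv2.imwrite("pics/z.png",np.hstack([cv2.copyMakeBorder(x,0,h-len(x),0,0,0) for x in(a,b)]))
E
```

```text
(no output)
```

View pics/z.png

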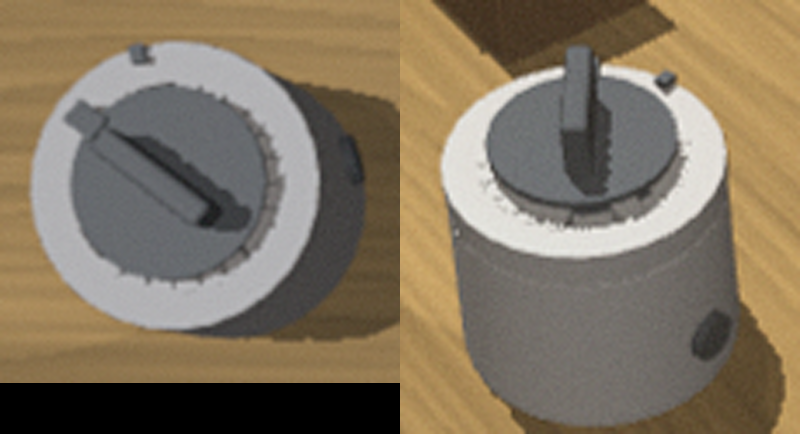

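```bash
cat > h.py <<'E'
import numpy as np
from station import r
def back(n,u,v,z):
    c=r.get_calibration(n);T=np.array(c["T"])
    d=T[:3,:3]@[(u-c["cx"])/c["fx"],(v-c["cy"])/c["fy"],1]
    return T[:3,3]+d*(z-T[2,3])/d[2]
E
python3 - <<'E'
from h import *
t=lambda x,y,z:back("top",95+x*.3,140+y*.3,z)
s=lambda x,y,z:back("side",175+(x-400)*.2875,100+y*.2875,z)
P={"body":t(174,186,.128),"flange":t(170,182,.143),"mark":t(141,52,.134),"beak":t(85,118,.150),"bar far":t(99,134,.177),"bar near":t(206,215,.177),
"s body":s(584,162,.128),"s flange":s(582,138,.143),"s mark":s(666,80,.134),"s bar near top":s(576,130,.177)}
for k,v in P.items(): print(k,v.round(4))
for a,b in(("body","mark"),("flange","beak"),("bar near","bar far"),("s body","s mark")):
    d=P[b]-P[a];print(a,b,np.degrees(np.arctan2(d[1],d[0])).round(1),np.hypot(*d[:2]).round(4))
E
```

```text
body [0.5438 0.2168 0.128 ]
flange [0.5445 0.2149 0.143 ]
mark [0.6125 0.2344 0.134 ]
beak [0.5758 0.2571 0.15  ]
bar far [0.5647 0.2413 0.177 ]
bar near [0.5257 0.1878 0.177 ]
s body [0.5398 0.2102 0.128 ]
s flange [0.541  0.2115 0.143 ]
s mark [0.608  0.2317 0.134 ]
s bar near top [0.523  0.1845 0.177 ]
body mark 14.4 0.0709
flange beak 53.4 0.0525
bar near bar far 54.0 0.0663
s body s mark 17.5 0.0715
```

Request:
arm_command --translation '[[-0.12,-0.06,0],[-0.25,-0.14,0],[-0.37,-0.21,0],[-0.5,-0.29,0],[-0.62,-0.36,0],[-0.75,-0.43,0],[-0.85,-0.48,0],[-0.93,-0.53,0],[-1,-0.57,0],[-1,-0.57,0]]' --twist '[[0,0,0],[0,0,0],[0,0,0],[0,0,0],[0,0,0],[0,0,0],[0,0,0],[0,0,0],[0,0,0],[0,0,0]]' --jaw '[1,1,1,1,1,1,1,1,1,1]'

```text
time_s: 1.35
position: [0.2983, 0.4934, 0.2423]
eef_rot: [[-0.933, 0.361, -0.0], [0.361, 0.933, -0.0], [0.0, -0.0, -1.0]]
force: [0.6, -0.3, 0.0]
finger_gap: 1.004
grip_force: 0.0
```

Request:
arm_command --translation '[[-0.12,-0.06,0],[-0.25,-0.14,0],[-0.37,-0.21,0],[-0.5,-0.29,0],[-0.62,-0.36,0],[-0.75,-0.43,0],[-0.85,-0.48,0],[-0.93,-0.53,0],[-1,-0.57,0],[-1,-0.57,0]]' --twist '[[0,0,0],[0,0,0],[0,0,0],[0,0,0],[0,0,0],[0,0,0],[0,0,0],[0,0,0],[0,0,0],[0,0,0]]' --jaw '[1,1,1,1,1,1,1,1,1,1]'

```text
time_s: 2.6
position: [0.371, 0.4042, 0.2423]
eef_rot: [[-0.933, 0.361, -0.0], [0.361, 0.933, -0.0], [0.0, -0.0, -1.0]]
force: [0.1, -0.2, -0.2]
finger_gap: 1.0
grip_force: 0.0
```

Request:
arm_command --translation '[[-0.12,-0.06,0],[-0.25,-0.14,0],[-0.37,-0.21,0],[-0.5,-0.29,0],[-0.62,-0.36,0],[-0.75,-0.43,0],[-0.85,-0.48,0],[-0.93,-0.53,0],[-1,-0.57,0],[-1,-0.57,0]]' --twist '[[0,0,0],[0,0,0],[0,0,0],[0,0,0],[0,0,0],[0,0,0],[0,0,0],[0,0,0],[0,0,0],[0,0,0]]' --jaw '[1,1,1,1,1,1,1,1,1,1]'

```text
time_s: 3.85
position: [0.4437, 0.315, 0.2423]
eef_rot: [[-0.933, 0.361, -0.0], [0.361, 0.933, 0.0], [0.0, 0.0, -1.0]]
force: [-1.0, -0.1, -0.6]
finger_gap: 0.998
grip_force: 0.0
```

Request:
arm_command --translation '[[-0.12,-0.06,0],[-0.25,-0.14,0],[-0.37,-0.21,0],[-0.5,-0.29,0],[-0.62,-0.36,0],[-0.75,-0.43,0],[-0.85,-0.48,0],[-0.93,-0.53,0],[-1,-0.57,0],[-1,-0.57,0]]' --twist '[[0,0,0],[0,0,0],[0,0,0],[0,0,0],[0,0,0],[0,0,0],[0,0,0],[0,0,0],[0,0,0],[0,0,0]]' --jaw '[1,1,1,1,1,1,1,1,1,1]'

```text
time_s: 5.1
position: [0.5165, 0.2258, 0.2423]
eef_rot: [[-0.933, 0.361, 0.0], [0.361, 0.933, 0.0], [-0.0, 0.0, -1.0]]
force: [-0.0, 0.7, 0.2]
finger_gap: 1.001
grip_force: 0.0
```

Request:
arm_command --translation '[[-0.1,0,0],[-0.2,0,0],[-0.31,0,0],[-0.31,0,0],[-0.31,0,0],[-0.31,0,0],[-0.31,0,0],[-0.31,0,0],[-0.31,0,0],[-0.31,0,0]]' --twist '[[0,0,0.059],[0,0,0.118],[0,0,0.177],[0,0,0.236],[0,0,0.295],[0,0,0.354],[0,0,0.412],[0,0,0.47],[0,0,0.528],[0,0,0.583]]' --jaw '[1,1,1,1,1,1,1,1,1,1]'

```text
time_s: 6.35
position: [0.5448, 0.2153, 0.2423]
eef_rot: [[0.593, 0.805, -0.0], [0.805, -0.593, 0.0], [-0.0, -0.0, -1.0]]
force: [-0.2, 0.1, -0.5]
finger_gap: 1.005
grip_force: 0.0
```

```bash
python3 - <<'E'
from station import r
import cv2,numpy as np
a=r.read_camera("side")[60:240,140:340,::-1];b=r.read_camera("top")[130:265,85:235,::-1]
f=lambda i:cv2.resize(i,(400,360),interpolation=cv2.INTER_CUBIC)
cv2.imwrite("pics/n1.png",np.hstack([f(a),f(b)]))
E
```

```text
(no output)
```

View pics/n1.png

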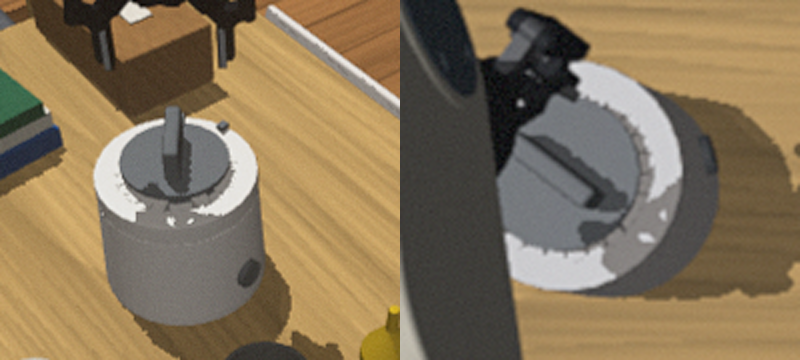

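Request:
arm_command --translation '[[0,0,0.12],[0,0,0.24],[0,0,0.36],[0,0,0.48],[0,0,0.6],[0,0,0.7],[0,0,0.77],[0,0,0.81],[0,0,0.81],[0,0,0.81]]' --twist '[[0,0,0],[0,0,0],[0,0,0],[0,0,0],[0,0,0],[0,0,0],[0,0,0],[0,0,0],[0,0,0],[0,0,0]]' --jaw '[1,1,1,1,1,1,1,1,1,1]'

```text
time_s: 7.7
position: [0.5453, 0.215, 0.1617]
eef_rot: [[0.589, 0.808, 0.001], [0.808, -0.589, 0.0], [0.001, 0.0, -1.0]]
force: [0.2, 0.8, -0.1]
finger_gap: 1.002
grip_force: 0.0
```

Request:
arm_command --translation '[[0,0,0],[0,0,0],[0,0,0],[0,0,0],[0,0,0],[0,0,0],[0,0,0],[0,0,0],[0,0,0],[0,0,0]]' --twist '[[0,0,0],[0,0,0],[0,0,0],[0,0,0],[0,0,0],[0,0,0],[0,0,0],[0,0,0],[0,0,0],[0,0,0]]' --jaw '[-1,-1,-1,-1,-1,-1,-1,-1,-1,-1]' --newtons 30

```text
time_s: 8.95
position: [0.5451, 0.215, 0.1614]
eef_rot: [[0.589, 0.808, 0.0], [0.808, -0.589, 0.0], [0.0, 0.0, -1.0]]
force: [-1.5, -0.1, 4.1]
finger_gap: 0.156
grip_force: 32.1
```

Request:
arm_command --translation '[[0,0,0.01],[0,0,0.01],[0,0,0.01],[0,0,0.01],[0,0,0.01],[0,0,0.01],[0,0,0.01],[0,0,0.01],[0,0,0.01],[0,0,0.01]]' --twist '[[0,0,0.024],[0,0,0.048],[0,0,0.072],[0,0,0.096],[0,0,0.12],[0,0,0.144],[0,0,0.168],[0,0,0.192],[0,0,0.212],[0,0,0.212]]' --jaw '[-1,-1,-1,-1,-1,-1,-1,-1,-1,-1]'

```text
time_s: 10.2
position: [0.545, 0.2148, 0.1599]
eef_rot: [[0.962, 0.272, -0.0], [0.272, -0.962, -0.0], [-0.0, 0.0, -1.0]]
force: [0.1, 0.1, -0.6]
finger_gap: 0.157
grip_force: 31.5
```

Request:
arm_command --translation '[[0,0,0.01],[0,0,0.02],[0,0,0.03],[0,0,0.04],[0,0,0.05],[0,0,0.06],[0,0,0.065],[0,0,0.07],[0,0,0.07],[0,0,0.07]]' --twist '[[0,0,0],[0,0,0],[0,0,0],[0,0,0],[0,0,0],[0,0,0],[0,0,0],[0,0,0],[0,0,0],[0,0,0]]' --jaw '[-1,-1,-1,-1,-1,-1,-1,-1,-1,-1]'

```text
time_s: 11.45
position: [0.5451, 0.2149, 0.1535]
eef_rot: [[0.962, 0.272, 0.0], [0.272, -0.962, 0.0], [0.0, 0.0, -1.0]]
force: [0.2, -0.5, 1.0]
finger_gap: 0.155
grip_force: 31.7
```

Request:
arm_command --translation '[[0,0,0.007],[0,0,0.015],[0,0,0.015],[0,0,0.015],[0,0,0.015],[0,0,0.015],[0,0,0.015],[0,0,0.015],[0,0,0.015],[0,0,0.015]]' --twist '[[0,0,0],[0,0,0],[0,0,0],[0,0,0],[0,0,0],[0,0,0],[0,0,0],[0,0,0],[0,0,0],[0,0,0]]' --jaw '[-1,-1,-1,-1,-1,-1,-1,-1,-1,-1]'

```text
time_s: 12.7
position: [0.5451, 0.2149, 0.1534]
eef_rot: [[0.962, 0.272, 0.0], [0.272, -0.962, 0.0], [0.0, -0.0, -1.0]]
force: [-5.9, -2.1, 15.0]
finger_gap: 0.158
grip_force: 33.7
```

Firmly bottomed after sinking 8 mm. Release and rise.

Request:
arm_command --translation '[[0,0,0],[0,0,0],[0,0,0],[0,0,0],[0,0,0],[0,0,0],[0,0,0],[0,0,0],[0,0,0],[0,0,0]]' --twist '[[0,0,0],[0,0,0],[0,0,0],[0,0,0],[0,0,0],[0,0,0],[0,0,0],[0,0,0],[0,0,0],[0,0,0]]' --jaw '[0,1,1,1,1,1,1,1,1,1]'

```text
time_s: 13.95
position: [0.5451, 0.2149, 0.1518]
eef_rot: [[0.962, 0.272, 0.0], [0.272, -0.962, 0.0], [0.0, -0.0, -1.0]]
force: [-0.3, -0.9, 0.2]
finger_gap: 1.0
grip_force: 0.0
```

Request:
arm_command --translation '[[0,0,-0.05],[0,0,-0.15],[0,0,-0.28],[0,0,-0.42],[0,0,-0.56],[0,0,-0.7],[0,0,-0.82],[0,0,-0.92],[0,0,-1],[0,0,-1]]' --twist '[[0,0,0],[0,0,0],[0,0,0],[0,0,0],[0,0,0],[0,0,0],[0,0,0],[0,0,0],[0,0,0],[0,0,0]]' --jaw '[1,1,1,1,1,1,1,1,1,1]'

```text
time_s: 15.2
position: [0.5454, 0.2151, 0.2524]
eef_rot: [[0.962, 0.272, 0.001], [0.272, -0.962, 0.0], [0.001, -0.0, -1.0]]
force: [0.9, 0.1, 0.7]
finger_gap: 0.999
grip_force: 0.0
```

```bash
python3 - <<'E'
from station import r
import cv2,numpy as np
a=r.read_camera("side")[60:240,140:340,::-1];b=r.read_camera("top")[130:265,85:235,::-1]
f=lambda i:cv2.resize(i,(400,360),interpolation=cv2.INTER_CUBIC)
cv2.imwrite("pics/n2.png",np.hstack([f(a),f(b)]))
E
```

```text
(no output)
```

View pics/n2.png

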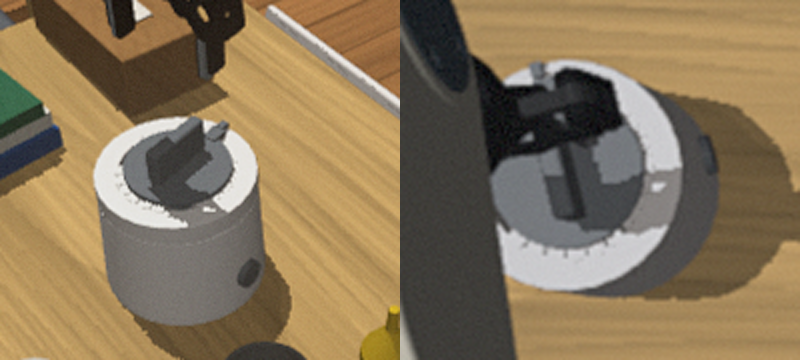

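The side view (left) shows the flange flat on the collar, with no gap, and the beak at (215,130) lined up with the mark at (222,125). The gripper is clear of the cap.

```bash
python3 -c "
from station import r
print(r.sign_off())"
```

```text
the job is handed in; nothing more can be done
None
```

I turned the cap about 38° clockwise until its beak pointed at the mark. It then dropped about 8 mm to lie flat on the collar; I released it, moved the gripper clear and handed the job in at about 15 s. The hand-in returned no verdict, and the steriliser lid and mug were never approached.

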